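# Stand the knocked-over menu holder up and push it back to the table caddy

## Robot

A 6-joint arm with a two-finger parallel gripper is mounted at the origin on the work surface. World frame = base frame: x ahead of the robot, y to its left, z up, the work surface at z = 0. Lengths are in m, angles in rad, forces in N, time in s.
With the tool pointing down it reaches from about 0.225 to 0.875 m from the base axis. Payload 3.4 kg.
Tool frame: the origin (TCP) lies on the centre line of the jaws, within the pads' length; the fingertips stand 11 mm ahead of it and the grasp point (between the pads) lies 8 mm behind it; z points along the fingers, y is the line along which they close (so a half turn about z gives the same grasp; the last joint's range is limited). The gripper opens to 85 mm and grips with 20 to 120 N. Pads are 22 mm wide; open, the fingers measure 114 mm over their backs; the gripper's body (76 mm by 85 mm) begins 54 mm behind the grasp point. The pads swing forward as they close: fully open they stand 13 mm farther back than shut.
Start: joints at [1.127, 0.276, 1.505, -0, 1.361, -0.121], TCP at [0.182, 0.545, 0.242] pointing down, gripper open.
Joint ranges: [-2.89, 2.89], [-0.75, 2.08], [0.22, 2.7], [-1.18, 4.32], [0.11, 2.71], [-2.7, 2.7]. Speed limits (rad/s): [2.57, 2.57, 3.14, 3.14, 3.14, 3.14].

## Interface

Orientations are given as a unit quaternion [w, x, y, z].
In Python, from rig import manip, eyes, job gives the robot as it stands.
- The arm moves only by the tool drive_tool, never from a script. Its argument "rows" is a list of rows, each a list of 3 entries, a list of its own where there are three numbers: the turn, a rotation vector about the world's x, y, z in rad, then the shift along the world's x, y, z in cm, then the finger opening in cm, from 0 to 8.54. A call has 1 to 8 rows; each row shifts and turns the commanded pose from where the row before left it; what a row does not reach is not made up. A row lasts 1/8 s, in which the tool goes at most 62.5 mm and 10.7 degrees, less where a joint would pass 70% of its speed; a pose out of reach is approached as far as the arm can. A call is refused whole if a number of a shift passes 6.25 or a number of a turn 0.188, either way. A call with a gripper value outside its range is refused whole. The fingers move at their own pace and stop on an object; "force" is the grip in N (left out, the last holds). Time passes only in rows, so rows that do not move let the fingers close. It gives the time, the measured TCP pose, the force, the opening and the grip force at its end, in the units of the state.
- manip.get_state(): the state, without advancing time (a new reading comes with each control period).
- eyes.get_image(name): name is "scene" or "top" or "wrist"; returns the picture (384x512x3 uint8, red, green, blue); there is no depth.
- eyes.get_calibration(name): a dict with "camera_matrix" (3x3 intrinsics, pixels), "k1" (the pictures are not rectified: a ray, as slopes to the right and down, at radius r is drawn at 1 + k1 r^2 times it, then the intrinsics apply), "view" (4x4, takes a point from world to camera coordinates). Camera axes: x right, y up, looking along -z (the intrinsics and any distortion apply to the point x, -y, -z); pixel columns grow to the right and rows downward; lengths in m; the calibration is good to about 2 mm. A picture is of the moment at which its call begins: read the wrist's pose just before it. get_calibration takes no time and is no camera call; for the wrist camera it gives the pose at the moment of the call.
- job.sign_off(): hands the job in; it is judged then, once.
The state is a dict: "clock": time; "qpos": joint angles; "qd": joint speeds; "effort": joint torques, N m; "position": TCP position; "ee_rot": TCP orientation; "contact_force": force on the tool from outside, world axes, zero at the start; "moment": the same for the moment, N m; "width": finger opening in m; "gripper_force": force on a finger pad.
Only numpy, scipy, OpenCV 4.12 (cv2) and the standard library are available. Lean on these libraries where they do the work, as an engineer would, in place of code of your own. Each camera call takes 0.05 s, during which the arm holds its last target. There are 200 camera calls.

## Task

The menu holder on the cafe table has been knocked onto its back. Without picking it up, push its raised foot over with the fingertips so that it stands upright on its foot again, then push it along the tabletop until its back is flat against the long side of the wooden caddy that the top of its menu sheet points at, with no part of it past the end of that side. Do not lift it off the table at any time, and leave the mug, the sugar shaker and the pepper mill standing where they are.

Things in the scene. Friction and masses are not known exactly. Their poses are not given: they have to be found in the camera images.
- holder: L-shaped menu holder, 0.5-0.85 kg, mostly in its foot: dark steel-and-oak block 75 mm deep (x), 110 wide (y), 20 thick (z). A black sheet with a menu card, 3 mm thick, 110 wide, rises at the foot's back edge to 170 mm above the underside. Origin: centre of the underside. Standing: z up, foot front at x -37.5 mm, flat back at x +37.5 mm. Starts lying on its back: x down, top (z) towards the caddy.
- holder_heel (a point): Middle of the holder's back bottom edge, at (37.5, 0, 0) mm in its frame, on the tabletop both lying and standing. The lying holder turns over this edge, hardly slipping, when the upper part of its raised foot is pushed away from the sheet; after about 25 degrees it overbalances and drops onto its foot by itself.
- holder_toe (a point): Middle of the foot's front bottom edge, at (-37.5, 0, 0) mm in the holder's frame; 75 mm above the table while the holder lies (the foot then stands up on edge at the end away from the caddy).
- caddy: Heavy oak box that does not move, 300 mm long (its y) x 110 mm deep (its x) x 85 mm high, with napkins, bottles (to 178 mm high) and cutlery in it. Origin: centre of its underside. The long side towards the holder is its front, the plane x = -55 mm in its frame; its x axis points from the holder to the caddy.
- mug: White mug, 80 mm across, 92 mm high, with a handle at its +y. Origin: centre of its underside. Leave alone.
- sugar: Glass sugar shaker with a conical steel top, 72 mm across, 145 mm high. Origin: centre of its underside. Leave alone.
- mill: Dark wooden pepper mill, 56 mm across, 150 mm high. Origin: centre of its underside. Leave alone.
Mind the look-alikes: they are no part of the job. What is shaped like the holder but blue or yellow is not meant.

How it is judged:
By the outcome, as a careful person would: the job done as asked, in the order asked, and still so for the second after the job is handed in, with the robot touching nothing.
It also fails if it takes over 58 s, if anything falls off the work surface, if the arm or the gripper's body presses on something with over 40 N, if the wrist force passes 120 N, or if a joint passes its speed limit or range.

## Working session

There is one attempt and no reset: what is moved stays moved. The work goes in short steps, Python scripts to look and compute and a tool call to move; the robot and the scene stay as the last step left them, time stands still between calls to the robot, and variables do not carry over. Pictures are saved under pics/ and viewed, at most 11 in all, crops included, and the job is handed in when it is done.

Besides the shell and the picture viewer there is one more tool, called after ">>>" as name(argument=value, ...), one argument or row to a line, values as JSON. drive_tool: Moves the arm, as the interface text tells. Its arguments: {"type":"object","properties":{"rows":{"type":"array"},"force":{"type":"number"}},"required":["rows"]}

```bash
mkdir -p pics && cat > h.py <<'E'
import numpy as np, cv2
from rig import manip, eyes, job
def snap(n,f):
    im=eyes.get_image(n); cv2.imwrite(f'pics/{f}.png',im[:,:,::-1]); return im
def ray(c,uv):
    K=np.array(c['camera_matrix']);V=np.array(c['view'])
    d=np.array([c['k1'],0,0,0],float)
    p=cv2.undistortPoints(np.array(uv,float).reshape(-1,1,2),K,d,None,None,None).reshape(-1,2)
    R=V[:3,:3];o=-R.T@V[:3,3]
    return o,np.c_[p[:,0],-p[:,1],-np.ones(len(p))]@R
def onz(c,uv,z):
    o,d=ray(c,uv); z=np.broadcast_to(z,len(d)); return o+d*((z-o[2])/d[:,2])[:,None]
def proj(c,P):
    V=np.array(c['view']);K=np.array(c['camera_matrix']);q=np.atleast_2d(P)@V[:3,:3].T+V[:3,3]
    s=q[:,:2]*[1,-1]/-q[:,2:];s=s*(1+c['k1']*(s**2).sum(1,keepdims=True))
    return s@K[:2,:2].T+K[:2,2]
E
python3 - <<'E'
from h import *
a=snap('top','top0');b=snap('scene','scene0')
for n in('top','scene'):
    c=eyes.get_calibration(n);V=np.array(c['view']);print(n,c['k1'],-V[:3,:3].T@V[:3,3],V[:3,:3].round(2).tolist(),c['camera_matrix'])
s=manip.get_state();print(s['clock'],s['position'],s['ee_rot'],s['width'])
E
```

```text
top -0.14700175316086955 [ 0.42206939 -0.00141004  1.24782196] [[-0.0, -1.0, 0.01], [0.99, -0.0, 0.13], [-0.13, 0.01, 0.99]] [[451.04228801   0.         255.15750822]
 [  0.         451.04228801 196.00860367]
 [  0.           0.           1.        ]]
scene -0.005805990360246579 [ 1.09193839 -0.00482248  0.85384396] [[-0.02, 1.0, -0.01], [-0.84, -0.02, 0.54], [0.54, 0.02, 0.84]] [[395.11300954   0.         252.77309524]
 [  0.         395.11300954 191.52649302]
 [  0.           0.           1.        ]]
0.1 [0.18220977 0.54488644 0.24152812] [-2.24577550e-04  1.60700857e-01  9.87002814e-01 -7.93613231e-04] 0.08542178797488952
```

View pics/top0.png

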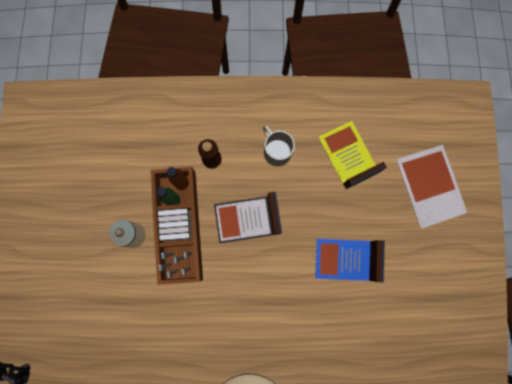

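View pics/scene0.png

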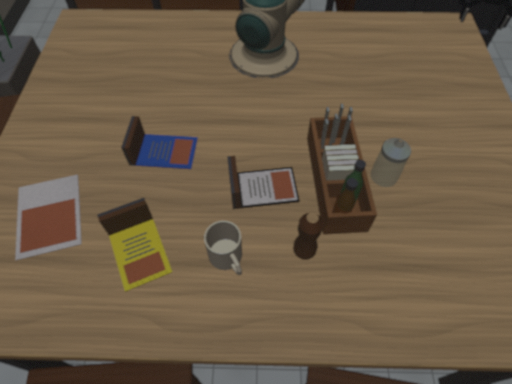

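The top view shows the black holder at px (247,218), with its foot at (274,213). The caddy is at (177,225), the mill at (209,152), the mug at (278,148) and the sugar shaker at (123,233). The blue, yellow and flat cards are look-alikes. I'll enlarge this to read the corners.

```bash
python3 - <<'E'
import cv2,numpy as np
a=cv2.imread('pics/top0.png')[125:295,140:305];b=cv2.imread('pics/scene0.png')[105:265,200:410]
cv2.imwrite('pics/t1.png',cv2.resize(a,None,fx=3.5,fy=3.5,interpolation=cv2.INTER_CUBIC))
cv2.imwrite('pics/s1.png',cv2.resize(b,None,fx=3.5,fy=3.5,interpolation=cv2.INTER_CUBIC))
E
```

```text
(no output)
```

View pics/t1.png

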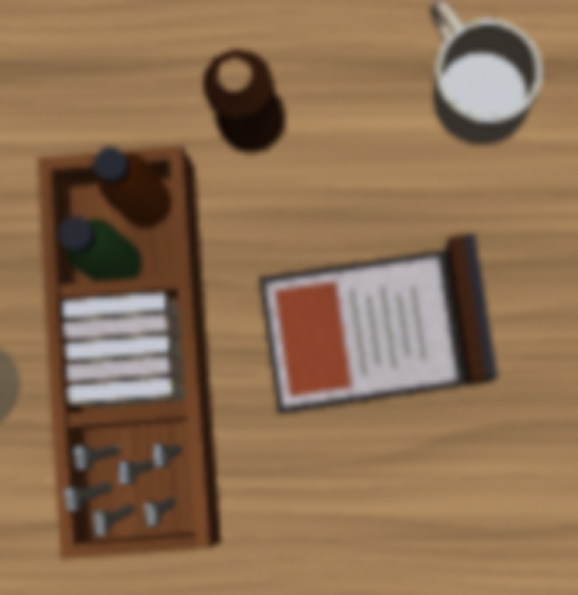

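View pics/s1.png

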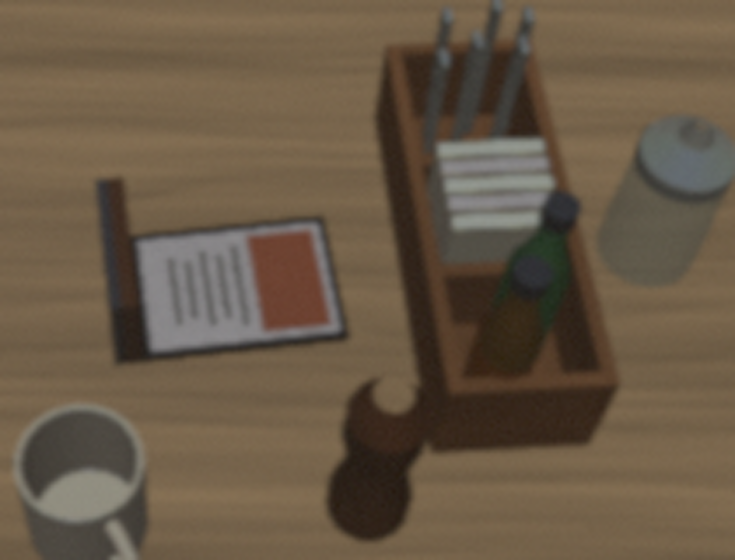

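```bash
cat > m.py <<'E'
from h import *
T=eyes.get_calibration('top');S=eyes.get_calibration('scene')
def t(p,z): return onz(T,(np.array(p,float)+.5)/3.5-.5+[140,125],z)
def s(p,z): return onz(S,(np.array(p,float)+.5)/3.5-.5+[200,105],z)
print('sheet top t',t([(262,277),(281,411)],.003).round(4).tolist(),'s',s([(346,338),(322,218)],.003).round(4).tolist())
print('toe edge t',t([(474,235),(495,380)],.075).round(4).tolist(),'s',s([(97,181)],.075).round(4).tolist())
print('heel corner s',s([(118,361)],0).round(4).tolist())
print('foot inner top t',t([(449,240),(466,384)],.075).round(4).tolist(),s([(122,180)],.075).round(4).tolist())
print('caddy front t',t([(183,148),(210,545)],.085).round(4).tolist(),'s',s([(452,389),(386,47)],.085).round(4).tolist(),s([(433,450),(379,120)],0).round(4).tolist())
print('caddy back t',t([(38,158),(63,557)],.085).round(4).tolist())
print('mill base',t([(251,118)],0).round(3),s([(369,500)],0).round(3),'top',t([(238,76)],.15).round(3))
print('mug base',t([(485,98)],0).round(3),'rim',t([(488,70)],.092).round(3))
E
python3 m.py
```

```text
sheet top t [[0.5699, 0.0958, 0.003], [0.4638, 0.0801, 0.003]] s [[0.5711, 0.0934, 0.003], [0.4644, 0.0793, 0.003]]
toe edge t [[0.5927, -0.0688, 0.075], [0.4838, -0.0834, 0.075]] s [[0.4881, -0.0867, 0.075]]
heel corner s [[0.592, -0.07, 0.0]]
foot inner top t [[0.5889, -0.05, 0.075], [0.4809, -0.0618, 0.075]] [[0.4868, -0.0689, 0.075]]
caddy front t [[0.6579, 0.1497, 0.085], [0.3634, 0.1263, 0.085]] s [[0.6579, 0.1498, 0.085], [0.3647, 0.1239, 0.085]] [[0.6582, 0.1501, 0.0], [0.3637, 0.1282, 0.0]]
caddy back t [[0.6508, 0.2595, 0.085], [0.3541, 0.2343, 0.085]]
mill base [[0.7   0.106 0.   ]] [[0.697 0.104 0.   ]] top [[0.697 0.103 0.15 ]]
mug base [[ 0.716 -0.083  0.   ]] rim [[ 0.716 -0.08   0.092]]
```

The two views agree to about 3 mm: holder heel midpoint (0.538,-0.077), top heading 97.7°. The caddy front runs (0.364,0.127)–(0.658,0.150), so its normal is at 94.6°. Next I move above the holder with the fingers closed.

>>> drive_tool(
  rows=[
    [[0,0,-0.14],[3.0,-4.6,0.5],0],
    [[0,0,-0.14],[3.0,-4.6,0],0],
    [[0,0,-0.14],[3.0,-4.6,0],0],
    [[0,0,-0.14],[3.0,-4.6,0],0],
    [[0,0,-0.14],[3.0,-4.6,0],0],
    [[0,0,-0.14],[3.0,-4.6,0],0],
    [[0,0,-0.14],[3.0,-4.6,0],0],
    [[0,0,-0.13],[3.0,-4.6,0],0],
  ],
)

```text
clock: 1.1
position: [0.423, 0.1757, 0.2472]
ee_rot: [-0.0, 0.658, 0.753, 0.0]
contact_force: [0.3, 0.3, 0.7]
width: -0.0001
gripper_force: 0.0
```

```bash
cat > st.py <<'E'
from h import *
from scipy.spatial.transform import Rotation as R
import sys
s=manip.get_state();w,x,y,z=s['ee_rot'];r=R.from_quat([x,y,z,w])
print(s['clock'],s['position'].round(4) if hasattr(s['position'],'round') else s['position'],s['contact_force'],s['width'],s['qpos'])
h,ti,*p=map(float,sys.argv[1:]) # holder heading deg, tilt deg, target pos
h=np.radians(h);ti=np.radians(ti);d=np.array([np.cos(h),np.sin(h),0]);Z=d*np.sin(ti)-np.array([0,0,np.cos(ti)])
Y=np.array([d[1],-d[0],0])
g=min((R.from_matrix(np.c_[np.cross(q,Z),q,Z]) for q in(Y,-Y)),key=lambda g:(g*r.inv()).magnitude())
print('turn',(g*r.inv()).as_rotvec().round(3),'shift cm',(100*(np.array(p)-s['position'])).round(2))
E
python3 st.py 97.7 30 .530 -.0225 .0595
```

```text
1.1 [0.423  0.1757 0.2472] [0.3100518  0.34109654 0.72782776] -5.66135424266637e-05 [2.41479068e-01 9.50041403e-02 1.72650881e+00 1.71047157e-04
 1.32002898e+00 1.07818920e-01]
turn [0.519 0.07  0.001] shift cm [ 10.7  -19.82 -18.77]
```

>>> drive_tool(
  rows=[
    [[0.13,0.0175,0],[2.7,-5.0,0],0],
    [[0.13,0.0175,0],[2.7,-5.0,0],0],
    [[0.13,0.0175,0],[2.7,-5.0,0],0],
    [[0.13,0.0175,0],[2.6,-4.8,0],0],
    [[0,0,0],[0,0,-5],0],
    [[0,0,0],[0,0,-5],0],
    [[0,0,0],[0,0,-4],0],
    [[0,0,0],[0,0,-2],0],
  ],
)

```text
clock: 2.1
position: [0.528, -0.0204, 0.0847]
ee_rot: [-0.197, 0.635, 0.728, 0.17]
contact_force: [1.0, 0.7, -0.4]
width: -0.0004
gripper_force: 0.0
```

```bash
python3 st.py 97.7 30 .530 -.0225 .0595
```

```text
2.1 [ 0.528  -0.0204  0.0847] [ 1.02562212  0.74283848 -0.43127153] -0.00036755079398602175 [-0.4598655   0.47441553  1.75883384  0.45109964  1.25775631 -0.81405886]
turn [-0.003 -0.002 -0.003] shift cm [ 0.2  -0.21 -2.52]
```

>>> drive_tool(
  rows=[
    [[0,0,0],[0.2,0,-1.5],0],
    [[0,0,0],[0,0,-1.0],0],
    [[0,0,0],[0.1,-0.8,0],0],
    [[0,0,0],[0.1,-0.8,0],0],
  ],
)

```text
clock: 2.6
position: [0.5341, -0.0375, 0.063]
ee_rot: [-0.194, 0.634, 0.729, 0.171]
contact_force: [0.4, 0.1, -0.2]
width: -0.0002
gripper_force: 0.0
```

```bash
python3 - <<'E'
from h import *
a=snap('scene','s2')[105:265,180:390];b=snap('wrist','w2')
a=cv2.resize(a,None,fx=2,fy=2,interpolation=cv2.INTER_CUBIC);b=cv2.resize(b,(427,320))
cv2.imwrite('pics/c2.png',np.hstack([a[:320,:370],b[:,:]])[:,:,::-1])
E
```

```text
(no output)
```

View pics/c2.png

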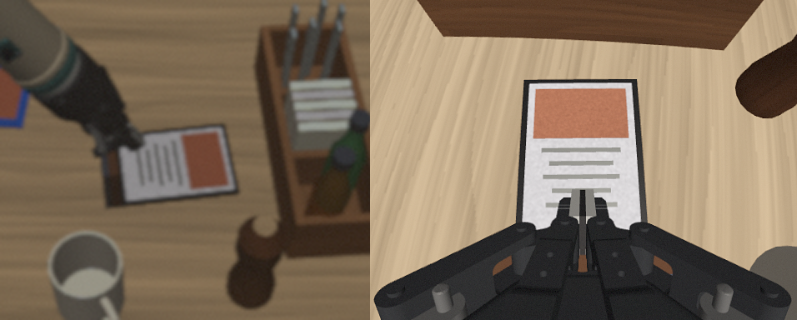

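The fingertips are hooked over the raised foot on the card side, centred in the wrist view at px (582,215), with no contact yet. I push now.

>>> drive_tool(
  rows=[
    [[0,0,0],[0.1,-0.8,0],0],
    [[0,0,0],[0.1,-0.8,0],0],
    [[0,0,0],[0.1,-0.8,0],0],
  ],
)

```text
clock: 3.08
position: [0.5367, -0.0613, 0.0628]
ee_rot: [-0.194, 0.634, 0.729, 0.171]
contact_force: [1.0, 0.4, 1.0]
width: -0.0003
gripper_force: 0.4
```

>>> drive_tool(
  rows=[
    [[0,0,0],[0.1,-0.8,0],0],
  ],
)

```text
clock: 3.2
position: [0.5376, -0.0696, 0.0622]
ee_rot: [-0.194, 0.634, 0.728, 0.171]
contact_force: [-0.8, 0.0, -0.8]
width: -0.0003
gripper_force: 0.1
```

```bash
python3 - <<'E'
from h import *
a=snap('scene','s3')[105:265,180:390];b=snap('top','t3')[140:300,150:310]
a=cv2.resize(a,None,fx=2,fy=2,interpolation=cv2.INTER_CUBIC);b=cv2.resize(b,None,fx=2,fy=2,interpolation=cv2.INTER_CUBIC)
cv2.imwrite('pics/c3.png',np.hstack([a,b])[:,:,::-1])
E
```

```text
(no output)
```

View pics/c3.png

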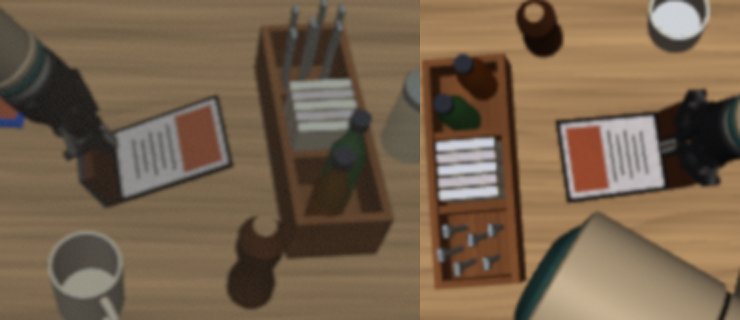

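The sheet has risen about 20° and the foot is leaning back. I keep pushing through the overbalance and away.

>>> drive_tool(
  rows=[
    [[0,0,0],[0.1,-0.8,0],0],
    [[0,0,0],[0.15,-1.2,0],0],
    [[0,0,0],[0.3,-2.0,0],0],
    [[0,0,0],[0.35,-2.5,0],0],
    [[0,0,0],[0.35,-2.5,0],0],
    [[0,0,0],[0.35,-2.5,0.5],0],
    [[0,0,0],[0.35,-2.5,1],0],
    [[0,0,0],[0.35,-2.5,1],0],
  ],
)

```text
clock: 4.3
position: [0.5605, -0.2362, 0.0873]
ee_rot: [-0.195, 0.635, 0.728, 0.171]
contact_force: [1.0, 0.1, -0.3]
width: 0.0003
gripper_force: 0.0
```

```bash
python3 - <<'E'
from h import *
a=snap('scene','s4')[105:265,180:390];b=snap('top','t4')[140:300,150:310]
a=cv2.resize(a,None,fx=2,fy=2,interpolation=cv2.INTER_CUBIC);b=cv2.resize(b,None,fx=2,fy=2,interpolation=cv2.INTER_CUBIC)
cv2.imwrite('pics/c4.png',np.hstack([a,b])[:,:,::-1])
E
```

```text
(no output)
```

View pics/c4.png

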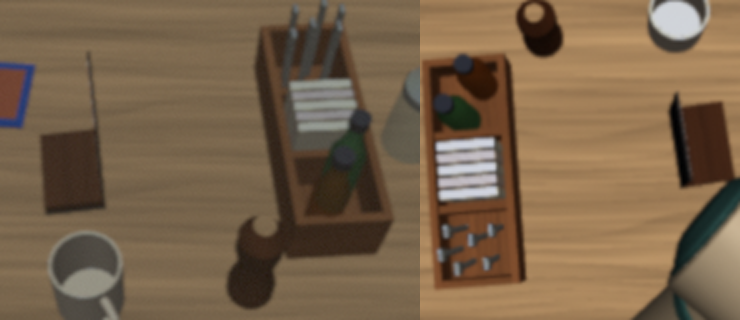

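It stands on its foot. Scene crop: foot corners (40,136), (46,206) and (103,202). Top crop: front edge (302,102)–(314,181). I compute the pose and the approach.

```bash
python3 - <<'E'
from h import *
T=eyes.get_calibration('top');S=eyes.get_calibration('scene')
print('t front',onz(T,np.array([(302,102),(314,181)])/2+[150,140],.02).round(4).tolist())
print('t sheet top',onz(T,np.array([(257,94),(264,187)])/2+[150,140],.17).round(4).tolist())
print('s far,near front, near back',onz(S,np.array([(46,206),(40,136),(103,202)])/2+[180,105],.02).round(4).tolist())
E
python3 st.py 97.7 0 .5524 -.182 .05
```

```text
t front [[0.6027, -0.1437, 0.02], [0.4937, -0.1583, 0.02]]
t sheet top [[0.5905, -0.0718, 0.17], [0.4781, -0.079, 0.17]]
s far,near front, near back [[0.6058, -0.1427, 0.02], [0.5012, -0.1601, 0.02], [0.5987, -0.0733, 0.02]]
4.4 [ 0.5616 -0.2383  0.0876] [ 0.16241047  0.33655815 -0.1086621 ] -0.0001013439504951854 [-0.71275235  0.62658431  1.43744712  0.3401828   1.48592954 -0.94803296]
turn [-0.517 -0.065 -0.001] shift cm [-0.92  5.63 -3.76]
```

>>> drive_tool(
  rows=[
    [[-0.13,-0.016,0],[-0.2,1.0,0],5],
    [[-0.13,-0.016,0],[-0.2,1.0,0],5],
    [[-0.13,-0.016,0],[-0.2,1.0,-1.0],5],
    [[-0.127,-0.017,0],[-0.2,1.0,-1.5],5],
    [[0,0,0],[0,0.8,-2.0],5],
    [[0,0,0],[0,0,-1.5],5],
    [[0,0,0],[0,0,-1.0],5],
    [[0,0,0],[0,0,0],5],
  ],
)

```text
clock: 5.4
position: [0.552, -0.1863, 0.0163]
ee_rot: [-0.004, 0.658, 0.753, -0.001]
contact_force: [-0.5, -1.0, 0.2]
width: 0.0498
gripper_force: 0.0
```

```bash
python3 st.py 97.7 0 .5524 -.175 .013
python3 - <<'E'
from h import *
b=snap('wrist','w5');a=snap('scene','s5')[85:265,150:390]
a=cv2.resize(a,None,fx=1.6,fy=1.6,interpolation=cv2.INTER_CUBIC);b=cv2.resize(b,(384,288))
cv2.imwrite('pics/c5.png',np.hstack([a,b])[:,:,::-1])
E
```

```text
5.4 [ 0.552  -0.1863  0.0163] [-0.50598334 -1.03293754  0.23952126] 0.04984891160879823 [-4.45371160e-01  4.98171457e-01  1.78214831e+00  9.92076443e-04
  8.68598579e-01 -5.81432158e-01]
turn [-0.004 -0.006 -0.001] shift cm [ 0.04  1.13 -0.33]
```

View pics/c5.png

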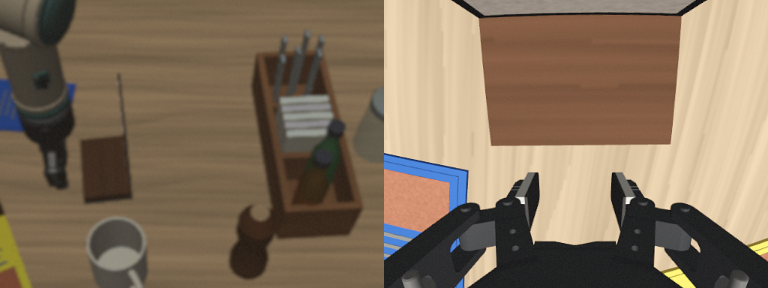

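Fingers sit in front of the foot, centred and aligned. Pushing gently now, with the yaw correction.

>>> drive_tool(
  rows=[
    [[0,0,0],[0,0.3,-0.3],5],
    [[0,0,0],[-0.05,0.6,0],5],
    [[0,0,0],[-0.05,0.6,0],5],
    [[0,0,0],[-0.08,0.8,0],5],
    [[0,0,-0.009],[-0.1,1.0,0],5],
    [[0,0,-0.009],[-0.1,1.0,0],5],
    [[0,0,-0.009],[-0.1,1.0,0],5],
    [[0,0,-0.009],[-0.1,1.0,0],5],
  ],
)

```text
clock: 6.5
position: [0.5468, -0.1223, 0.0145]
ee_rot: [-0.002, 0.671, 0.742, -0.0]
contact_force: [-0.5, -5.3, 0.3]
width: 0.05
gripper_force: 2.3
```

>>> drive_tool(
  rows=[
    [[0,0,-0.009],[-0.1,1.2,0],5],
    [[0,0,-0.009],[-0.1,1.2,0],5],
    [[0,0,0],[-0.1,1.2,0],5],
    [[0,0,0],[-0.1,1.2,0],5],
    [[0,0,0],[-0.1,1.2,0],5],
    [[0,0,0],[-0.1,1.2,0],5],
    [[0,0,0],[-0.1,1.2,0],5],
    [[0,0,0],[-0.1,1.2,0],5],
  ],
)

```text
clock: 7.5
position: [0.5385, -0.026, 0.0145]
ee_rot: [-0.003, 0.677, 0.736, -0.0]
contact_force: [0.2, -5.2, 1.7]
width: 0.0501
gripper_force: 2.6
```

```bash
python3 st.py 94.6 0 .533 .043 .014
python3 - <<'E'
from h import *
b=snap('wrist','w6');a=snap('top','t6')[130:300,130:310]
a=cv2.resize(a,None,fx=2,fy=2,interpolation=cv2.INTER_CUBIC);b=cv2.resize(b,(427,340))
cv2.imwrite('pics/c6.png',np.hstack([a,b])[:,:,::-1])
E
```

```text
7.5 [ 0.5385 -0.026   0.0145] [ 0.20676593 -5.20986565  1.71300122] 0.05014250430620819 [-0.1787699   0.45126997  1.88545242  0.00288551  0.80958785 -0.26335635]
turn [-0.003 -0.004 -0.002] shift cm [-0.55  6.9  -0.05]
```

View pics/c6.png

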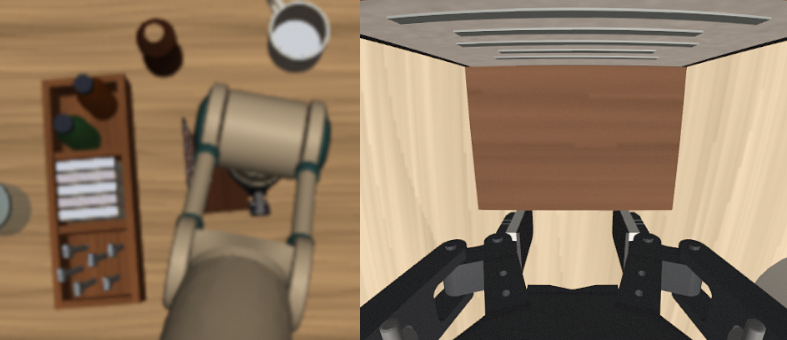

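The holder is upright, square to both fingertips and centred between them. About 7 cm remain.

>>> drive_tool(
  rows=[
    [[0,0,0],[-0.1,1.2,0],5],
    [[0,0,0],[-0.1,1.2,0],5],
    [[0,0,0],[-0.1,1.2,0],5],
    [[0,0,0],[-0.08,1.0,0],5],
    [[0,0,0],[-0.06,0.8,0],5],
    [[0,0,0],[-0.03,0.4,0],5],
    [[0,0,0],[-0.02,0.2,0],5],
    [[0,0,0],[-0.02,0.2,0],5],
  ],
)

```text
clock: 8.6
position: [0.5334, 0.0353, 0.0143]
ee_rot: [-0.003, 0.677, 0.736, -0.0]
contact_force: [-0.4, -4.7, -0.0]
width: 0.05
gripper_force: 2.2
```

>>> drive_tool(
  rows=[
    [[0,0,0],[-0.02,0.2,0],5],
    [[0,0,0],[-0.02,0.2,0],5],
  ],
)

```text
clock: 8.85
position: [0.5331, 0.0394, 0.0143]
ee_rot: [-0.003, 0.677, 0.736, -0.0]
contact_force: [0.5, -4.0, -0.3]
width: 0.0502
gripper_force: 2.0
```

>>> drive_tool(
  rows=[
    [[0,0,0],[-0.02,0.2,0],5],
    [[0,0,0],[-0.02,0.2,0],5],
    [[0,0,0],[-0.02,0.2,0],5],
  ],
)

```text
clock: 9.22
position: [0.5325, 0.0455, 0.0143]
ee_rot: [-0.003, 0.677, 0.736, -0.0]
contact_force: [-0.3, -3.8, -0.7]
width: 0.05
gripper_force: 1.9
```

>>> drive_tool(
  rows=[
    [[0,0,0],[-0.02,0.2,0],5],
    [[0,0,0],[-0.01,0.1,0],5],
  ],
)

```text
clock: 9.48
position: [0.5321, 0.0485, 0.0143]
ee_rot: [-0.003, 0.677, 0.736, -0.0]
contact_force: [0.3, -4.3, -1.0]
width: 0.05
gripper_force: 1.9
```

>>> drive_tool(
  rows=[
    [[0,0,0],[-0.01,0.1,0],5],
    [[0,0,0],[-0.01,0.1,0],5],
  ],
)

```text
clock: 9.72
position: [0.5319, 0.0504, 0.0143]
ee_rot: [-0.003, 0.677, 0.736, -0.0]
contact_force: [0.4, -3.5, -1.5]
width: 0.0499
gripper_force: 1.8
```

>>> drive_tool(
  rows=[
    [[0,0,0],[-0.01,0.1,0],5],
    [[0,0,0],[-0.01,0.1,0],5],
  ],
)

```text
clock: 9.98
position: [0.5319, 0.0514, 0.0143]
ee_rot: [-0.002, 0.677, 0.736, -0.001]
contact_force: [1.1, -10.2, -1.2]
width: 0.05
gripper_force: 4.8
```

```bash
python3 - <<'E'
from h import *
b=snap('wrist','w7');a=snap('scene','s7')[90:260,250:400]
a=cv2.resize(a,None,fx=2.2,fy=2.2,interpolation=cv2.INTER_CUBIC);b=cv2.resize(b,(456,374))
cv2.imwrite('pics/c7.png',np.hstack([a,b])[:,:,::-1])
E
```

```text
(no output)
```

View pics/c7.png

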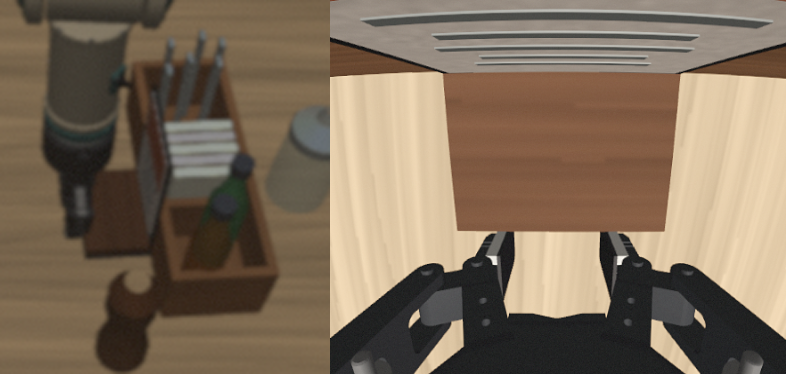

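The force has risen to 10 N, so the back has met the caddy. I press a little more so it squares itself.

>>> drive_tool(
  rows=[
    [[0,0,0],[-0.01,0.1,0],5],
    [[0,0,0],[-0.01,0.1,0],5],
    [[0,0,0],[0,0,0],5],
  ],
)

```text
clock: 10.45
position: [0.5318, 0.0515, 0.0143]
ee_rot: [-0.001, 0.677, 0.736, -0.002]
contact_force: [-0.5, -13.9, -1.2]
width: 0.05
gripper_force: 7.1
```

```bash
python3 -c "
from h import *
s=manip.get_state();print(s['moment'],s['contact_force'],s['position'])"; python3 st.py 94.6 0 .533 .043 .014
```

```text
[-2.34832294 -0.01834088 -0.25788918] [ -0.49391409 -13.91779827  -1.24540104] [0.53177091 0.05145111 0.01434612]
10.45 [0.5318 0.0515 0.0143] [ -0.49391409 -13.91779827  -1.24540104] 0.04999912421931221 [-0.03271281  0.44619047  1.89654564 -0.002295    0.80322719 -0.115213  ]
turn [ 0.001 -0.004 -0.004] shift cm [ 0.12 -0.85 -0.03]
```

The z moment shows the +x finger carries more load, so I yaw slightly to even it out.

>>> drive_tool(
  rows=[
    [[0,0,-0.006],[0,0.05,0],5],
    [[0,0,-0.006],[0,0.05,0],5],
    [[0,0,0],[0,0,0],5],
  ],
)

```text
clock: 10.82
position: [0.5316, 0.0515, 0.0144]
ee_rot: [-0.001, 0.68, 0.733, -0.003]
contact_force: [0.7, -16.6, -0.0]
width: 0.05
gripper_force: 8.3
```

```bash
python3 -c "
from h import *
s=manip.get_state();print(s['moment'],s['contact_force'],s['position'])"; python3 st.py 94.6 0 .533 .043 .014
```

```text
[-2.67596422  0.06010184  0.47967516] [  0.68325441 -16.64461697  -0.03899923] [0.53160626 0.05152771 0.01436151]
10.825 [0.5316 0.0515 0.0144] [  0.68325441 -16.64461697  -0.03899923] 0.05000656457220469 [-0.03120339  0.44619935  1.89647727 -0.00515669  0.80354321 -0.10337045]
turn [ 0.004 -0.005  0.005] shift cm [ 0.14 -0.85 -0.04]
```

The load is now over to the other side and still within the holder's width, so the back is flat on the caddy. I back off and check.

>>> drive_tool(
  rows=[
    [[0,0,0.004],[0,-0.1,0],5],
    [[0,0,0],[0.04,-0.5,0],5],
    [[0,0,0],[0.1,-1.5,0],5],
    [[0,0,0],[0.2,-3,0],5],
    [[0,0,0],[0.3,-4,0],5],
    [[0,0,0],[0.3,-5,2],5],
    [[0,0,0],[0,-5,4],5],
    [[0,0,0],[0,-3,4],5],
  ],
)

```text
clock: 11.82
position: [0.5409, -0.1667, 0.1142]
ee_rot: [-0.003, 0.681, 0.732, 0.0]
contact_force: [1.2, 1.0, 0.1]
width: 0.0499
gripper_force: 0.0
```

```bash
python3 - <<'E'
from h import *
b=snap('top','t8')[130:300,130:310];a=snap('scene','s8')[90:260,250:400]
a=cv2.resize(a,None,fx=2.5,fy=2.5,interpolation=cv2.INTER_CUBIC);b=cv2.resize(b,None,fx=2.3,fy=2.5,interpolation=cv2.INTER_CUBIC)
cv2.imwrite('pics/c8.png',np.hstack([a,b])[:,:,::-1])
E
```

```text
(no output)
```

View pics/c8.png

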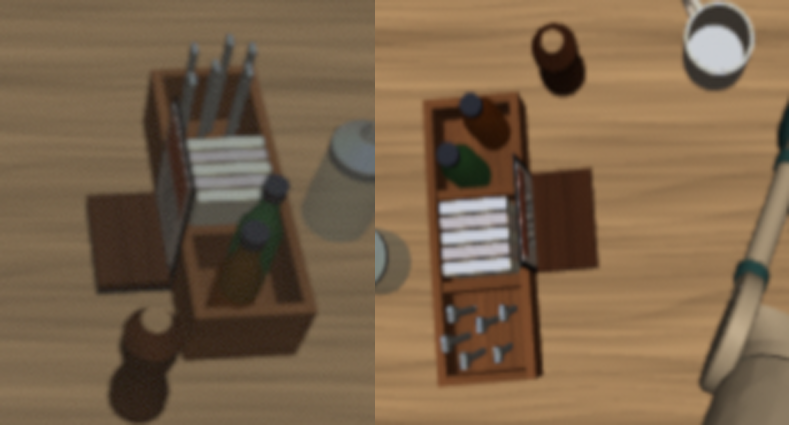

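```bash
python3 - <<'E'
from h import *
T=eyes.get_calibration('top');S=eyes.get_calibration('scene')
A,B=np.array([.364,.127]),np.array([.658,.150]);u=(B-A)/np.linalg.norm(B-A);n=np.array([-u[1],u[0]])
for c,uv in((T,np.array([(591-375,168),(598-375,267)])/[2.3,2.5]+130),(S,np.array([(97,287),(87,197)])/2.5+[250,90])):
    p=onz(c,uv,.02)[:,:2];print(p.round(4).tolist(),'gap to front',((A-p)@n).round(4),'along',((p-A)@u).round(3),np.degrees(np.arctan2(*(p[0]-p[1])[::-1])))
E
```

```text
[[0.586, 0.0687], [0.4774, 0.06]] gap to front [0.0754 0.0757] along [0.217 0.108] 4.591361651110875
[[0.5923, 0.0673], [0.4833, 0.0596]] gap to front [0.0773 0.0765] along [0.223 0.114] 4.011127622330648
```

The foot front is 75–77 mm from the caddy front (75 expected), parallel to it, and 108–220 mm along the 295 mm side. The mug and the mill stand as before in the top view, and the shaker in the scene view. Handing in.

```bash
python3 -c "
from rig import job
print(job.sign_off())"
```

```text
the job is handed in; nothing more can be done
None
```

The menu holder stands upright on its foot with its back flat against the caddy's long side, well inside both ends; the mug, sugar shaker and pepper mill were not touched, and the job was handed in at about 12 s.

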